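Set the sharpener's speed dial and switch it on

TASK

Get the red knife-sharpening machine ready for the next blade: with a fingertip against its knurled rim, turn the speed dial clockwise, click by click, until it has clicked in with its pointer at the long mark, and then switch the machine on by pushing down the raised end of the rocker switch. Nothing is to be gripped: do not take the dial between two fingers, and leave the stone, the bottle, the knives and the other loose things where they are.

Things in the scene. Friction and masses are not known exactly. Their poses are not given: they have to be found in the camera images.
- sharpener: knife-sharpening machine, fixed, red, 270 (x) by 340 (y) mm; origin under its centre on the bench, x pointing away from the operator side, y to its left, z up. Its front part (x from -135 to +25 mm) is a level control deck 72 mm above the bench carrying the dial (left, at x -72, y +92 mm) and the rocker switch (right, at x -72, y -100 mm); behind it (x +27 to +133 mm) the head with three blade slots rises to 136 mm.
- dial_axis (a point): centre of the dial's top face, on its upright axis, 100 mm above the bench; does not turn with the dial (axes as the machine's). The dial is a black knurled knob, 59 mm across over its 30 upright ribs, from 2 to 28 mm above the deck, in a flat black scale disc; nothing else stands within 55 mm of the axis. Pressed inward with 5 to 8 N, a fingertip grips the ribs well enough to turn it.
- dial_pointer (a point): rim end of the raised dark pointer bar on the bright cap of the dial, 24 mm from the axis; turns with the dial. At the long mark it points straight to the machine's left (its +y); at 0 it points 60 degrees nearer the operator side.
- dial (a joint): angle of the dial in rad, growing clockwise seen from above. Four detents, at 0, 0.524, 1.047 and 1.571, each marked by a white tick beyond the rim; the tick of 1.047 is long and broad (18 by 5 mm), the others short (8 mm). It starts in one of the first two. Leaving a detent takes about 0.055 N m (2 N at the rim); past half way it jumps into the next by itself.
- switch_press (a point): middle of the rocker's near half (towards the operator), on its surface, which is the raised end of the switch while off; about 83 mm above the bench when off, 78 mm when on.
- switch (a joint): rocker switch, black, 48 (x) by 28 (y) mm, hinged across its middle at 78 mm above the bench, in rad: 0 = off (far half level, near half sloping up), 0.35 = on (near half level, at its stop). It stays where it is left; pressing the middle of the raised half takes about 2.5 N.
- dressing_stone: loose grey stone stick 70 by 20 by 14 mm lying on the deck between dial and switch; origin under its centre.
- oil_dropper: loose small oil bottle, 24 mm across, 62 mm tall, standing on the deck between dial and switch, nearer the head; origin under its centre.
- pocket_knife: loose closed pocket knife 98 by 22 by 14 mm on the bench before the machine; origin under its centre.
- whetstone: loose two-layer whetstone 60 by 180 by 25 mm on the bench before the machine; origin under its centre.
- kitchen_knife: loose kitchen knife 300 mm long on the bench on the right; origin under its middle.
- honing_steel: loose honing steel 290 mm long on the bench on the left; origin under its middle.
- mug: loose white mug 80 mm across, 92 mm tall, on the bench on the right; origin under its centre.

How it is judged:
By the outcome, as a careful person would: the job done as asked, in the order asked, and still so for the second after the job is handed in, with the robot touching nothing.
It also fails if it takes over 48 s, if anything falls off the work surface, if the arm or the gripper's body presses on something with over 40 N, if the wrist force passes 120 N, or if a joint passes its speed limit or range.

ROBOT

A 7-joint arm with a two-finger parallel gripper is mounted at the origin on the work surface. World frame = base frame: x ahead of the robot, y to its left, z up, the work surface at z = 0. Lengths are in m, angles in rad, forces in N, time in s.
With the tool pointing down it reaches from about 0.425 to 0.95 m from the base axis. Payload 4.7 kg.
Tool frame: the origin (TCP) lies on the centre line of the jaws, within the pads' length; the fingertips stand robot.nose_length ahead of it and the grasp point (between the pads) lies 8 mm behind it (robot.nose_length is the distance from the TCP to the fingertips, in m); z points along the fingers, x is the direction in which the jaws open and shut, and the axes are right-handed (so a half turn about z gives the same grasp; the last joint's range is limited). The gripper opens to 85 mm and grips with 20 to 120 N. Pads are 22 mm wide; open, the fingers measure 114 mm over their backs; the gripper's body (76 mm by 85 mm) begins 54 mm behind the grasp point. The pads swing forward as they close: fully open they stand 13 mm farther back than shut.
Start: joints at [1.112, 0.469, -0.049, 1.532, 0.024, 1.141, -0.082], TCP at [0.281, -0.614, 0.242] pointing down, gripper open.
Joint ranges: [-2.59, 2.59], [-0.33, 1.99], [-1.39, 1.29], [0.1, 2.45], [-1.04, 4.18], [0.21, 1.99], [-2.66, 2.66]. Speed limits (rad/s): [2.57, 2.57, 3.14, 3.14, 3.14, 3.14, 3.14].

INTERFACE

Orientations are given as [roll, pitch, yaw] about the fixed x, y, z axes, in that order (R = Rz(yaw) Ry(pitch) Rx(roll)).
In Python, from plant import robot gives the robot as it stands. Calls block until the motion is done:
- robot.goto(position, orientation): joint-space move of the TCP to a pose.
- robot.move_straight(position, vel=0.15, attitude=None, contact_N=None): straight line of the TCP; attitude=None keeps the orientation; vel is the mean speed in m/s. With contact_N (N) it stops when the force on the tool has changed by that much, and returns True; else False.
- robot.move_joints(angles): joint-space move.
- robot.grip(opening, strength=None): opening from 0.0 (shut) to 1.0 (fully open); strength is the grip in N (None keeps the last); returns when the fingers have stopped.
- robot.sleep(seconds).
- robot.inverse_kinematics(position, orientation): joint angles nearest the present ones, or None.
- robot.sense(): the state.
- robot.grab_frame(name): name is "scene" or "top"; returns a dict with "image" (420x560x3 uint8, red, green, blue), "range_z" (420x560 float32, m along the optical axis (not along the pixel's ray), 0 where there is no reading), "fx", "fy", "cx", "cy" (pixels), "R" (3x3) and "t" (3): a world point X has camera coordinates R X + t. Camera axes: x right, y down, z forward; pixel columns grow to the right and rows downward; lengths in m; the calibration is good to about 2 mm. A picture is of the moment at which its call begins.
A pose or a line that the arm cannot do raises robot.IKError and nothing moves.
- robot.close_job(): hands the job in, once; it reports no verdict.
The state is a dict: "t": time; "joint_pos": joint angles; "joint_velocities": joint speeds; "effort": joint torques, N m; "tcp_pos": TCP position; "tcp_rot": TCP orientation; "wrist_force": force on the tool from outside, world axes, zero at the start; "torque": the same for the moment, N m; "opening": opening from 0.0 (shut) to 1.0 (fully open).
Only numpy, scipy, OpenCV 4.12 (cv2) and the standard library are available. Lean on these libraries where they do the work, as an engineer would, in place of code of your own. Each camera call takes 0.05 s, during which the arm holds its last target.

## Working session

There is one attempt and no reset: what is moved stays moved. The work goes in short steps, each a Python script; the robot and the scene stay as the last script left them, time stands still between calls to the robot, and variables do not carry over. Pictures are saved under pics/ and viewed, and the job is handed in when it is done.

```bash
ls; mkdir -p pics; python3 - <<'E'
from plant import robot
import cv2, numpy as np, pickle
print(robot.nose_length, robot.sense())
for n in ("scene","top"):
    f=robot.grab_frame(n); pickle.dump(f,open(f'pics/{n}0.pkl','wb'))
    cv2.imwrite(f'pics/{n}0.png',cv2.resize(f["image"][:,:,::-1],(800,600),interpolation=cv2.INTER_CUBIC))
    print(n,f["fx"],f["fy"],f["cx"],f["cy"],f["R"],f["t"])
E
```

```text
pics
0.011 {'t': 0.0, 'joint_pos': array([ 1.11205891,  0.4694556 , -0.04860214,  1.53367431,  0.02411313,
        1.14101019, -0.08232356]), 'joint_velocities': array([ 0.00130453,  0.00161897, -0.00098073, -0.00072536, -0.00096038,
       -0.00026734, -0.00087159]), 'effort': array([-3.52328416e-04, -5.10311079e+01, -4.67881397e-02, -2.37718660e+01,
        1.06177977e-02,  7.60507799e-03, -8.97039200e-06]), 'tcp_pos': array([ 0.28106709, -0.61308584,  0.24126018]), 'tcp_rot': array([ 3.14151195e+00,  1.95959473e-03, -1.14093944e+00]), 'wrist_force': array([-0.55166535, -1.42727581,  0.36751594]), 'torque': array([0.04819672, 0.05533289, 0.05246805]), 'opening': 1.0048338617735637}
scene 500.5860839411525 500.5860839411525 284.2570559075797 206.61210750926585 [[ 0.86258614  0.50548358  0.02077254]
 [ 0.31382828 -0.50242668 -0.80565454]
 [-0.39680846  0.70146545 -0.59202133]] [-0.44750303 -0.10278834  1.51577679]
top 446.5090612100436 446.5090612100436 275.3982735059457 202.85618640815966 [[ 0.02738748 -0.99954961  0.01226829]
 [-0.98703877 -0.02898203 -0.15784328]
 [ 0.15812775 -0.00778635 -0.98738796]] [-0.03730318  0.5363444   1.24381214]
```

View pics/scene0.png

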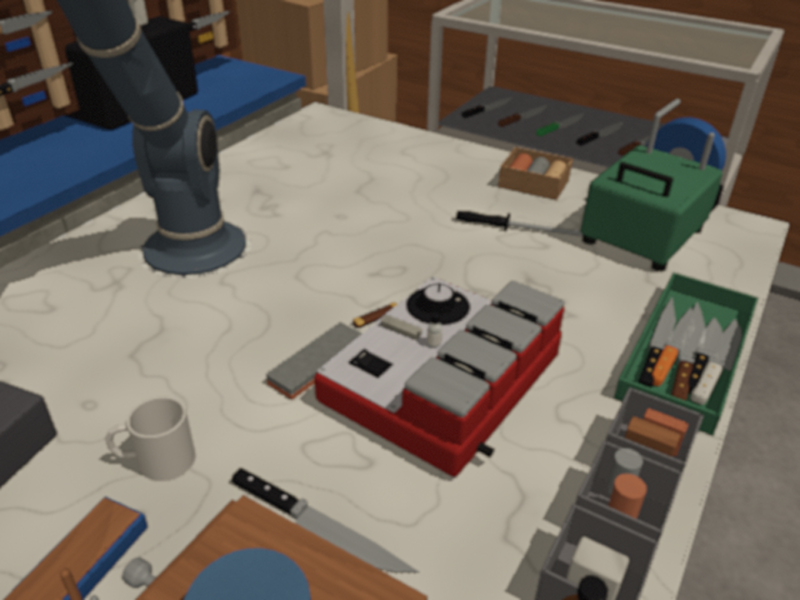

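View pics/top0.png

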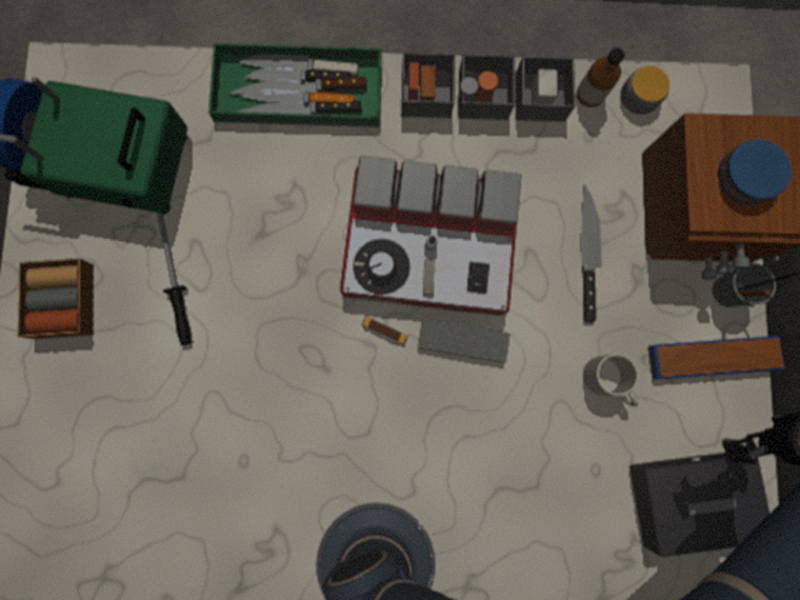

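```bash
python3 - <<'E'
import cv2, numpy as np, pickle
f=pickle.load(open('pics/top0.pkl','rb'))
im=f["image"][:,:,::-1]
c=im[140:225,235:370]
cv2.imwrite('pics/topcrop.png',cv2.resize(np.clip(c.astype(float)*1.5,0,255).astype('uint8'),None,fx=5.9,fy=5.9,interpolation=cv2.INTER_CUBIC))
c=im[160:220,242:292]
cv2.imwrite('pics/dialcrop.png',cv2.resize(np.clip(c.astype(float)*1.7,0,255).astype('uint8'),None,fx=10,fy=10,interpolation=cv2.INTER_CUBIC))
f=pickle.load(open('pics/scene0.pkl','rb'))
c=f["image"][190:240,275:340,::-1]
cv2.imwrite('pics/dialcrop2.png',cv2.resize(c,None,fx=10,fy=10,interpolation=cv2.INTER_CUBIC))
E
```

```text
(no output)
```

View pics/topcrop.png

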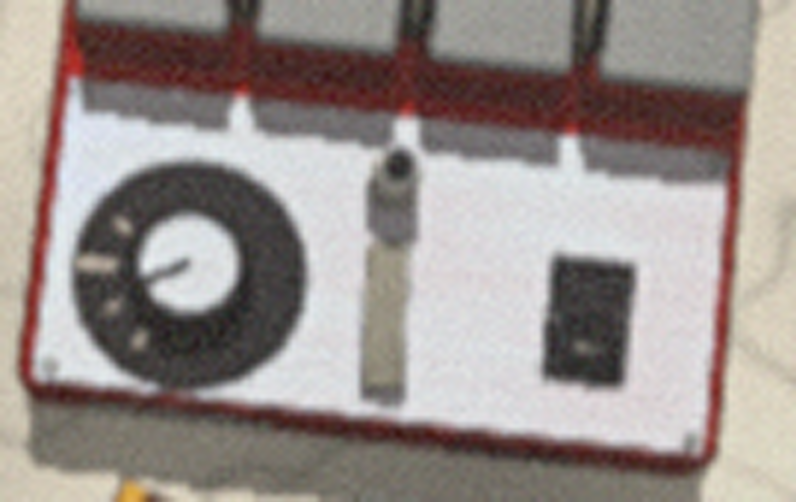

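View pics/dialcrop.png

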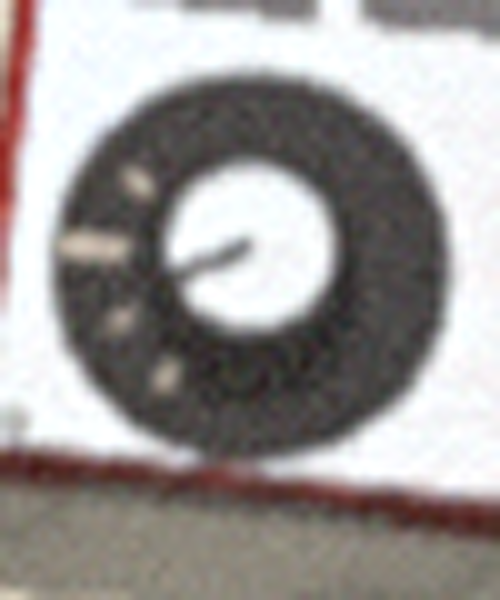

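View pics/dialcrop2.png

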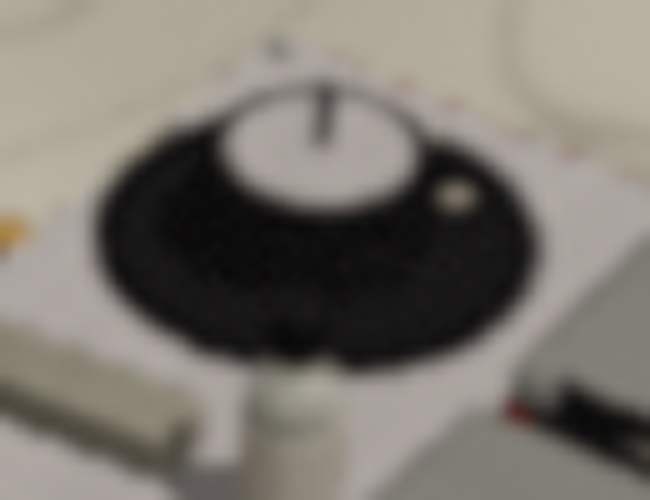

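The top view shows the pointer (from the cap centre, dialcrop (248,243), to (175,275)) about 24° below image-left. The machine is turned about 5°, so the pointer is about 29° short of the long mark. That puts it in the 0.524 detent, one click away. Next I compute the poses.

```bash
cat > h.py <<'E'
import cv2, numpy as np, pickle
def ray(f,u,v,z):
    d=f["R"].T@np.array([(u-f["cx"])/f["fx"],(v-f["cy"])/f["fy"],1]); o=-f["R"].T@f["t"]
    return o+d*(z-o[2])/d[2]
def proj(f,X):
    c=f["R"]@np.asarray(X)+f["t"]; return np.array([f["fx"]*c[0]/c[2]+f["cx"],f["fy"]*c[1]/c[2]+f["cy"]])
E
python3 - <<'E'
from h import *
f=pickle.load(open('pics/top0.pkl','rb')); s=pickle.load(open('pics/scene0.pkl','rb'))
def up(p,sc,o): return (np.array(p)+.5)/sc-.5+np.array(o)
# red base of machine via mask + depth -> point cloud fit
def cloud(f):
    h,w=f["range_z"].shape; v,u=np.mgrid[:h,:w]; z=f["range_z"]
    P=np.stack([(u-f["cx"])/f["fx"]*z,(v-f["cy"])/f["fy"]*z,z],-1)
    return (P-f["t"])@f["R"]
C=cloud(f)
for nm,p in (("cap",(250,245)),("ptr0",(248,243)),("ptr1",(175,275)),("long",(92,246))):
    q=up(p,10,(242,160)); z=.1 if nm!="long" else .074
    print(nm,q,ray(f,*q,z),C[int(round(q[1])),int(round(q[0]))])
for nm,p,z in (("rock",(591,320),.08),("FL",(32,385),.072),("FR",(705,458),.072),("sw near L",(543,380),.08),("sw near R",(622,384),.08),("sw far L",(556,256),.08),("sw far R",(636,262),.08),('stone N',(382,395),.086),('stone F',(388,243),.086)):
    q=up(p,5.9,(235,140)); print(nm,q,ray(f,*q,z),C[int(round(q[1])),int(round(q[0]))])
q=up((321,150),10,(275,190)); print("cap scene",ray(s,*q,.1))
# deck plane bright points, fit minAreaRect of pts at z in .065.. .08
Z=C[...,2]; m=(Z>.06)&(f["range_z"]>0)&(np.abs(C[...,0]-.66)<.3)&(np.abs(C[...,1]-0)<.3)
n,l,st,ce=cv2.connectedComponentsWithStats(m.astype('uint8'))
q=up((450,300),5.9,(235,140)); k=l[int(q[1]),int(q[0])]
pts=C[l==k][:,:2].astype('float32'); print(st[k],cv2.minAreaRect(pts))
E
```

```text
cap [266.55 184.05] [0.58004315 0.00431985 0.1       ] [0.57971932 0.00304762 0.10247194]
ptr0 [266.35 183.85] [0.58059118 0.00489076 0.1       ] [0.5794572  0.00579712 0.1033559 ]
ptr1 [259.05 187.05] [0.57096608 0.02479592 0.1       ] [0.57029869 0.02481348 0.10410968]
long [250.75 184.15] [0.58369849 0.04931452 0.074     ] [0.58378184 0.04853422 0.07583084]
rock [334.75423729 193.8220339 ] [ 0.56183861 -0.18786717  0.08      ] [ 0.5619184  -0.18900229  0.07692441]
FL [240.00847458 204.83898305] [0.52395373 0.07743219 0.072     ] [0.5247744  0.0780409  0.06363413]
FR [354.07627119 217.21186441] [ 0.49820326 -0.24374252  0.072     ] [ 0.49941322 -0.24439306  0.06736275]
sw near L [326.61864407 203.99152542] [ 0.53222521 -0.16524168  0.08      ] [ 0.53369801 -0.16744971  0.07089526]
sw near R [340.00847458 204.66949153] [ 0.53140398 -0.2027974   0.08      ] [ 0.53256553 -0.20481284  0.06684135]
sw far L [328.8220339  182.97457627] [ 0.5924454  -0.17090928  0.08      ] [ 0.59267872 -0.17159216  0.07861037]
sw far R [342.38135593 183.99152542] [ 0.59066446 -0.20923572  0.08      ] [ 0.5915029  -0.20884147  0.07570294]
stone N [299.33050847 206.53389831] [ 0.52187017 -0.0885705   0.086     ] [ 0.5225071  -0.08847519  0.07302596]
stone F [300.34745763 180.77118644] [ 0.5951026  -0.09004217  0.086     ] [ 0.59400169 -0.08895563  0.08795833]
cap scene [0.57699029 0.00556339 0.1       ]
[  238   109   127   110 11452] ((0.6411100029945374, -0.09347997605800629), (0.34032317996025085, 0.26770955324172974), 84.77617645263672)
```

```bash
cat >> h.py <<'E'
D=np.array([0.5782,0.0048]); 
def pose(rho,deg,z):
    a=np.radians(deg); return [D[0]+rho*np.cos(a),D[1]+rho*np.sin(a),z],[np.pi,0,a-np.pi]
def fr(s,deg):
    a=np.radians(deg); w=s["wrist_force"]; return np.round([w[0]*np.cos(a)+w[1]*np.sin(a), -w[0]*np.sin(a)+w[1]*np.cos(a), w[2]],2)
E
python3 - <<'E'
from plant import robot
from h import *
robot.grip(0.0)
robot.goto(*pose(.068,192,.2))
p,o=pose(.068,192,.092); robot.move_straight(p,vel=.1,attitude=o,contact_N=6)
robot.sleep(.2); s=robot.sense(); print(s["t"],s["tcp_pos"],s["tcp_rot"],fr(s,192),s["opening"],s["joint_pos"])
f=robot.grab_frame("scene"); pickle.dump(f,open('pics/s1.pkl','wb'))
c=f["image"][130:250,230:370,::-1]; cv2.imwrite('pics/s1.png',cv2.resize(c,None,fx=5,fy=5,interpolation=cv2.INTER_CUBIC))
E
```

```text
4.6083 [ 0.51199751 -0.00937467  0.09248863] [ 3.14120343e+00 -9.54278379e-04  2.09323145e-01] [ 0.64 -0.39 -0.21] 0.0003165262848386758 [ 0.40147632  0.46459932 -0.5850725   2.03194257  0.37274147  0.7482049
 -0.20273539]
```

View pics/s1.png

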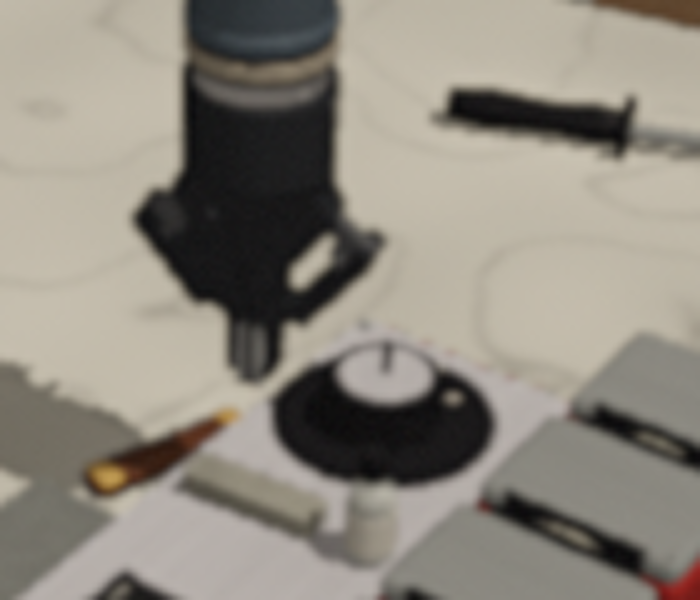

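The shut fingertips (s1.png, around (255,380)) stand in front of the dial, clear of the pocket knife and the stone. Next I press in.

```bash
python3 - <<'E'
from plant import robot
from h import *
s=robot.sense(); f0=s["wrist_force"].copy()
p,o=pose(.030,192,.092); hit=robot.move_straight(p,vel=.025,attitude=o,contact_N=4)
s=robot.sense(); print(hit,s["t"],s["tcp_pos"],np.linalg.norm(s["tcp_pos"][:2]-D),fr(s,192))
robot.sleep(.3); s=robot.sense(); print(s["tcp_pos"],np.linalg.norm(s["tcp_pos"][:2]-D),fr(s,192))
E
```

```text
True 5.6667 [ 0.53607656 -0.00416025  0.09130599] 0.04306588256192931 [-0.4  -0.23 -0.48]
[ 0.53569679 -0.00428982  0.09113059] 0.04346432998669033 [-0.09 -0.04 -0.27]
```

```bash
python3 - <<'E'
from plant import robot
from h import *
for r in (.0425,.0415,.0405,.0395,.0385,.0375,.0365):
    p,o=pose(r,192,.092); robot.move_straight(p,vel=.02,attitude=o); robot.sleep(.15)
    s=robot.sense(); F=fr(s,192); print(r,round(s["t"],2),np.round(np.linalg.norm(s["tcp_pos"][:2]-D),4),F, np.round(s["torque"],2))
    if F[0]>5: break
E
```

```text
0.0425 6.37 0.0429 [ 0.91  0.82 -0.77] [-0.08  0.26  0.02]
0.0415 6.77 0.0426 [ 5.35 -0.66  2.8 ] [-0.19  1.11 -0.03]
```

```bash
python3 - <<'E'
from plant import robot
from h import *
r=.0412; tgt=6.5
p,o=pose(r,192,.092); robot.move_straight(p,vel=.02,attitude=o)
for d in np.arange(189,162,-3.):
    p,o=pose(r,d,.092); robot.move_straight(p,vel=.015,attitude=o)
    F=np.mean([fr((robot.sleep(.02),robot.sense())[1],d) for _ in range(4)],0)
    s=robot.sense(); print(d,round(r,4),round(s["t"],2),np.round(np.linalg.norm(s["tcp_pos"][:2]-D),4),F.round(2),np.round(s["torque"][2],2))
    r+=np.clip((F[0]-tgt)/4400*.7,-.0006,.0006)
f=robot.grab_frame("scene"); pickle.dump(f,open('pics/s2.pkl','wb'))
c=f["image"][180:250,265:350,::-1]; cv2.imwrite('pics/s2.png',cv2.resize(c,None,fx=8,fy=8,interpolation=cv2.INTER_CUBIC))
E
```

```text
189.0 0.0412 7.38 0.0426 [5.85 0.84 2.73] -0.02
186.0 0.0411 7.73 0.0427 [5.87 1.29 2.37] 0.0
183.0 0.041 8.09 0.0427 [6.03 0.35 2.77] 0.01
180.0 0.0409 8.45 0.0427 [6.57 0.48 2.97] 0.01
177.0 0.0409 8.81 0.0428 [6.62 0.01 2.91] 0.01
174.0 0.041 9.17 0.0428 [ 6.04 -0.66  2.31] 0.05
171.0 0.0409 9.53 0.0428 [ 6.6  -1.33  2.08] -0.02
168.0 0.0409 9.88 0.0429 [ 5.91 -1.81  1.25] 0.01
165.0 0.0408 10.24 0.0429 [ 6.38 -0.43  1.74] 0.0
```

View pics/s2.png

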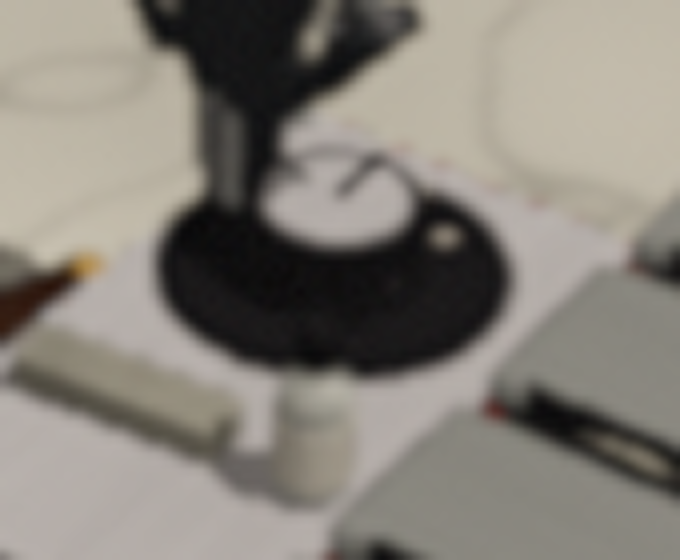

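The pointer now runs from (340,195) to (375,165), so the dial has turned. The tangential force showed the detent's resistance, then the snap, then settled. Next I retract radially, lift and check from the top.

```bash
python3 - <<'E'
from plant import robot
from h import *
p,o=pose(.068,165,.092); robot.move_straight(p,vel=.06,attitude=o)
p[2]=.2; robot.move_straight(p,vel=.2)
g=[0.5485,-0.1855,.2]; robot.goto(g,[np.pi,0,np.radians(-5.2)])
print(robot.sense()["t"])
for n in ("top","scene"):
    f=robot.grab_frame(n); pickle.dump(f,open(f'pics/{n}3.pkl','wb'))
    c=f["image"][160:220,242:292,::-1] if n=="top" else f["image"][100:280,200:400,::-1]
    k=10 if n=="top" else 3.3
    cv2.imwrite(f'pics/{n}3.png',cv2.resize(np.clip(c*1.5,0,255).astype('uint8'),None,fx=k,fy=k,interpolation=cv2.INTER_CUBIC))
E
```

```text
12.4333
```

View pics/top3.png

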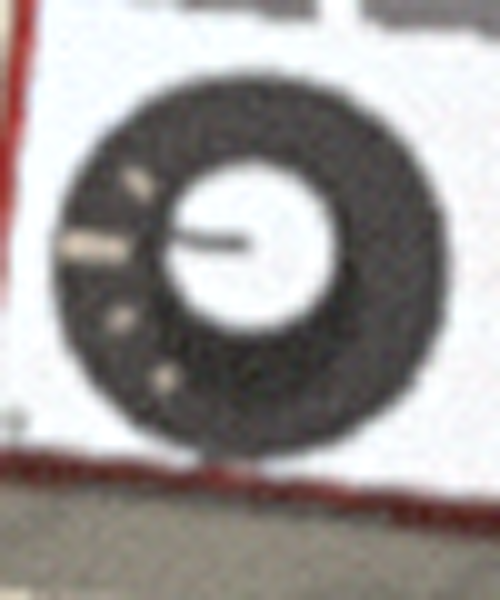

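View pics/scene3.png

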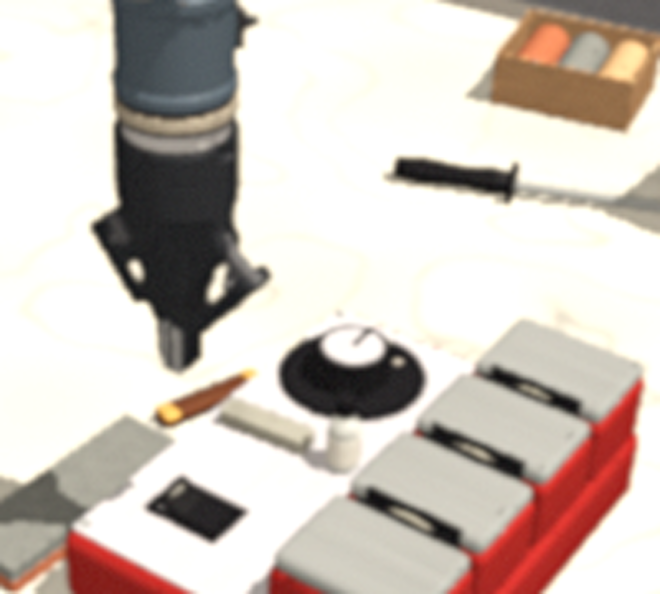

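From the top the pointer runs (248,243) to (172,235), about 6° up from image-left. That is the machine's +y, so the dial sits at the long mark. In the scene view the rocker's near end, at about (180,490), is still raised. Next is the switch, with the 22 mm finger width along the rocker.

```bash
python3 - <<'E'
from plant import robot
from h import *
y=np.radians(-5.2); R=np.array([[np.cos(y),-np.sin(y)],[np.sin(y),np.cos(y)]])
c=D+R@np.array([0,-.192])            # switch centre
c2=np.array([.6411,-.0935])+R@np.array([-.072,-.100]); print(c,c2)
q=(c+c2)/2+R@np.array([-.014,0])
cand=[]
for a in (84.8,-95.2):
    j=robot.inverse_kinematics([*q,.12],[np.pi,0,np.radians(a)])
    if j is not None: cand.append((np.abs(j-robot.sense()["joint_pos"]).max(),a,j))
d,a,j=min(cand,key=lambda t:t[0]); print(d,a)
o=[np.pi,0,np.radians(a)]
robot.goto([*q,.16],o); robot.move_straight([*q,.105],vel=.1)
robot.sleep(.2); s=robot.sense(); f0=s["wrist_force"]; print(s["tcp_pos"],f0)
for z in np.arange(.100,.0829,-.0015):
    robot.move_straight([*q,z],vel=.03); robot.sleep(.1)
    s=robot.sense(); F=s["wrist_force"]-f0; print(round(z,4),round(s["t"],2),np.round(s["tcp_pos"][2]-.011,4),F.round(2))
    if F[2]>9: break
robot.sleep(.2)
robot.move_straight([*q,.16],vel=.12)
robot.goto([0.45,-.30,.25],o)
print(robot.sense()["t"])
for n in ("top","scene"):
    f=robot.grab_frame(n); pickle.dump(f,open(f'pics/{n}4.pkl','wb'))
    c=f["image"][140:225,235:370,::-1] if n=="top" else f["image"][180:280,210:370,::-1]
    k=5.9 if n=="top" else 5
    cv2.imwrite(f'pics/{n}4.png',cv2.resize(np.clip(c*1.5,0,255).astype('uint8'),None,fx=k,fy=k,interpolation=cv2.INTER_CUBIC))
E
```

```text
[ 0.56079854 -0.1864098 ] [ 0.56033307 -0.18656289]
1.3332687964102505 84.8
[ 0.5471209  -0.18529346  0.10573151] [-0.16769931 -0.50921758  0.2779925 ]
0.1 15.09 0.089 [0.39 0.62 0.61]
0.0985 15.44 0.0875 [ 0.89  0.9  -0.25]
0.097 15.79 0.086 [ 0.42  1.14 -0.19]
0.0955 16.14 0.0844 [0.38 0.36 0.61]
0.094 16.49 0.0829 [0.72 0.82 0.93]
0.0925 16.84 0.0814 [-0.09  0.81  0.61]
0.091 17.19 0.0799 [0.72 0.14 0.11]
0.0895 17.54 0.0784 [0.28 0.13 0.66]
0.088 17.89 0.078 [-3.06  0.21  8.08]
0.0865 18.24 0.0779 [-6.06  1.1  16.77]
19.9417
```

View pics/top4.png

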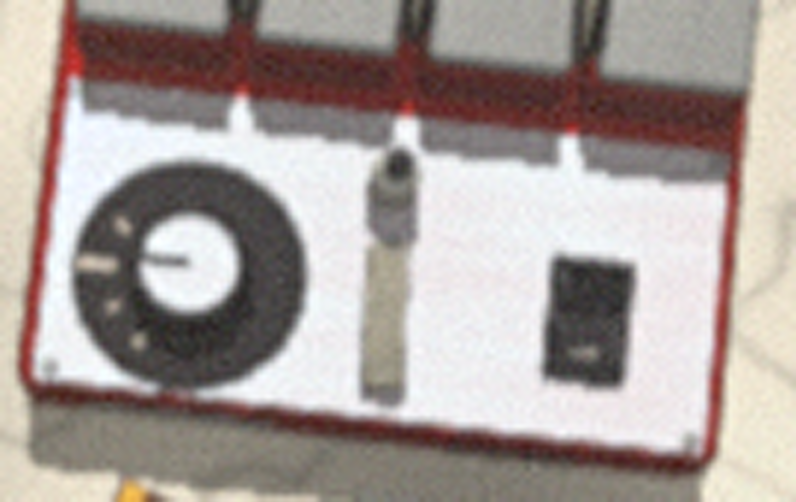

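View pics/scene4.png

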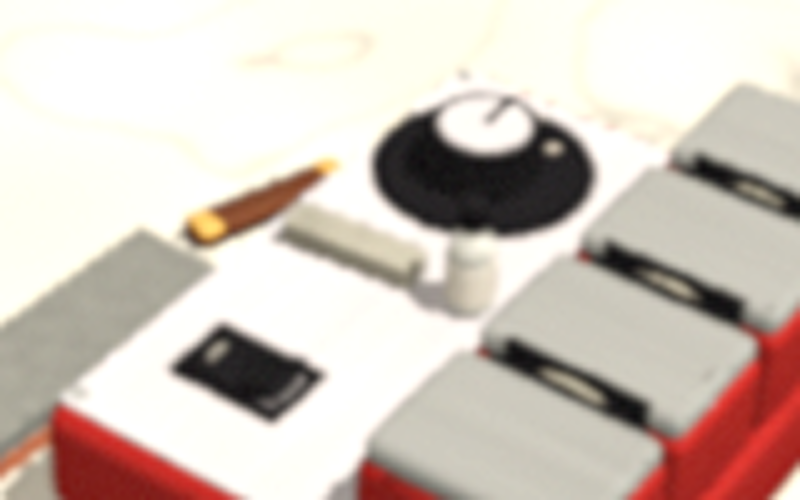

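```bash
python3 - <<'E'
from h import *
out=[]
for n in ("scene0","scene4"):
    f=pickle.load(open(f'pics/{n}.pkl','rb')); c=f["image"][235:270,238:282,::-1]
    out.append(cv2.resize(np.clip(c*2.2,0,255).astype('uint8'),None,fx=9,fy=9,interpolation=cv2.INTER_CUBIC))
cv2.imwrite('pics/cmp.png',np.hstack(out))
y=np.radians(-5.2); R=np.array([[np.cos(y),-np.sin(y)],[np.sin(y),np.cos(y)]])
c=np.array([.5606,-.1865])
for n in ("top0","top4","scene0","scene4"):
    f=pickle.load(open(f'pics/{n}.pkl','rb')); z=f["range_z"]; h,w=z.shape; v,u=np.mgrid[:h,:w]
    P=(np.stack([(u-f["cx"])/f["fx"]*z,(v-f["cy"])/f["fy"]*z,z],-1)-f["t"])@f["R"]
    L=(P[...,:2]-c)@R; 
    print(n,[round(float(np.mean(P[...,2][(abs(L[...,0]-a)<3e-3)&(abs(L[...,1])<.011)&(z>0)]))*1e3,1) for a in (-.02,-.014,-.008,.008,.014,.02)])
E
```

```text
top0 [82.0, 85.7, 83.5, 79.6, 79.7, 77.9]
top4 [77.4, 79.6, 78.6, 80.4, 83.1, 84.9]
scene0 [83.6, 83.7, 80.0, 78.5, 78.1, 78.0]
scene4 [78.4, 78.2, 78.0, 81.1, 82.2, 82.1]
```

View pics/cmp.png

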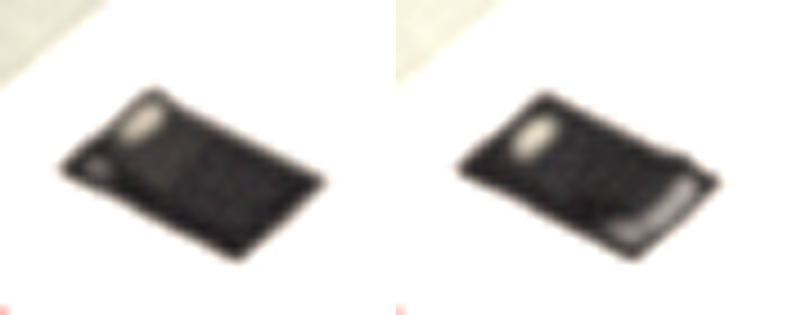

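The comparison (left before, right after) shows the rocker tipped: the near half is level at 78 mm and the far end is raised. The dial is unchanged at the long mark, and the gripper is clear.

```bash
python3 -c "
from plant import robot
print(robot.sense()['t'],robot.sense()['tcp_pos']); robot.close_job()"
```

```text
20.0417 [ 0.45071835 -0.29789973  0.24892081]
the job is handed in; nothing more can be done
```

The dial now points at the long mark and the machine is switched on. I handed the job in at about 20 s, with the gripper clear of everything.

- **Dial:** It started at the 0.524 detent, so it needed one click. I pressed one shut fingertip on the rim at about 6 N and swept it 27° clockwise. In the top view afterwards the pointer lies along the machine's +y, to within about 1°.
- **Switch:** I then pushed the raised near end down to its stop, reaching about 17 N. The depth images show the near half level at about 78 mm, down from about 84 mm, and the far half raised to about 82–85 mm.
- **Loose things:** The dressing stone, bottle, pocket knife and whetstone look undisturbed in the last pictures. I did not look at the kitchen knife, honing steel or mug again at the end, but nothing was gripped and the arm stayed clear of them.
- **One mismatch:** While the rocker was tipping I felt under 1 N at the wrist, not the stated 2.5 N or so. The pictures and depth both show it fully tipped.

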